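# Weigh the paint pail on the spring scale and mark the reading

### The job

Weigh the pail of paint: lift it by its wire handle and hang it by the kink in the middle of the handle on the hook of the spring scale, lowering it gently until the spring carries it all before you let go. When it hangs level and still, slide the marker on the scale's frame down until its tip is level with the scale's pointer, and leave the pail hanging there. Leave the bottle, mug and brush where they are.

Things in the scene. Friction and masses are not known exactly. Their poses are not given: they have to be found in the camera images.
- scale: Fixed spring scale: grey base plate 200 x 270 x 18 mm; an upright frame 275 mm high of a dark spring housing 40 mm wide, a steel guide bar 125 mm to its +y side, two cross bars and a white graduated strip. Origin: on the table, below the hook, at the frame's front. Its -x axis is where the hook points (roughly to the robot), y runs along the frame, z up. Hook and marker slide vertically on it.
- hook (a joint): How far the hook and its pointer have been pulled down, m: 0 unloaded, up to 0.075. Linear spring of 85 N/m (11.5 mm per 100 g), lightly damped: it bounces for a second or two when disturbed.
- hook_seat (a point): Where the handle rests, on top of the hook's level arm: 85 mm in front of the frame, 250 mm above the table unloaded; sinks with the hook. The arm is a bar 8 mm thick along the scale's x axis, level from the frame to 97 mm in front of it, then turned up to a tip 118 mm in front and 20 mm above the seat. The carriage block at its root reaches 18 mm out, 26 mm wide.
- pointer_tip (a point): Tip of the pointer, a thin dark needle (5 mm high) that reaches from the hook's carriage along the frame to its +y side, 74 mm from the hook's plane, 4 mm in front of the frame. It is at the same height as the hook seat and moves with the hook.
- marker_tip (a point): Tip of the marker's thin dark needle (5 mm high), 82 mm from the hook's plane, facing the pointer's tip. Level with the pointer when both points have the same height. When the marker stands at 0 it is 250 mm above the table.
- marker_grip (a point): Middle of the marker's grey grip tab, an upright blade 12 mm wide (scale's y), 30 mm long (scale's x), 30 mm high, to be pinched across its width from above. It is 62 mm in front of the frame, 125 mm to the +y side of the hook, 22 mm above the marker's tip; the blade's top is 11 mm above this point.
- marker (a joint): How far the marker has been slid down, m: 0 (top) to 0.08. Stiff: about 2.5 N slides it, and it stays where it is left.
- pail: White closed paint pail, grey lid: 100 mm across at the lid, 82 mm at the foot, 80 mm high; 0.2 to 0.5 kg, weight unknown. Origin: centre of the underside; z up. A stiff (not folding) steel wire handle 7 mm thick stands in its y-z plane: level top bar y -62 to +62 mm, centreline 128 mm above the underside, with an upward kink in the middle (within 13 mm of it), 8 mm high.
- bail_kink (a point): Underside of the handle's wire at the top of the kink, 132.5 mm above the pail's underside: this point belongs on the hook seat.
- bail_grip_a (a point): Centreline of the straight part of the handle's top bar, 38 mm to the pail's -y side of the kink; a place to pinch the wire (across, along the pail's x) that leaves the kink free. The bar is straight from 13 to 62 mm.
- bail_grip_b (a point): The same on the pail's +y side.
- paint_bottle: Bystander: yellow closed bottle, 54 mm across, 130 mm high. Origin: centre of its underside.
- mug: Bystander: white mug, 76 mm across, 85 mm high. Origin: centre of its underside.
- brush: Bystander: paint brush lying on the table. Origin: on its underside.
Mind the look-alikes: they are no part of the job. Several things look just like the pail: the one meant starts farthest to the robot's left.

How it is judged:
By the outcome, as a careful person would: the job done as asked, in the order asked, and still so for the second after the job is handed in, with the robot touching nothing.
It also fails if it takes over 72 s, if anything falls off the work surface, if the arm or the gripper's body presses on something with over 40 N, if the wrist force passes 120 N, or if a joint passes its speed limit or range.

### The arm

A 6-joint arm with a two-finger parallel gripper is mounted at the origin on the work surface. World frame = base frame: x ahead of the robot, y to its left, z up, the work surface at z = 0. Lengths are in m, angles in degrees, forces in N, time in s.
With the tool pointing down it reaches from about 0.3 to 0.75 m from the base axis. Payload 8.5 kg.
Tool frame: the origin (TCP) lies between the finger pads; the fingertips stand 17 mm ahead of it and the grasp point (between the pads) lies 2 mm behind it; z points along the fingers, y is the direction in which the jaws open and shut (so a half turn about z gives the same grasp; the last joint's range is limited). The gripper opens to 85 mm and grips with 20 to 120 N. Pads are 22 mm wide; open, the fingers measure 114 mm over their backs; the gripper's body (76 mm by 85 mm) begins 54 mm behind the grasp point. The pads swing forward as they close: fully open they stand 13 mm farther back than shut.
Start: joints at [-77.653, 21.807, 74.336, -0, 83.858, -12.336], TCP at [0.23, -0.5, 0.248] pointing down, gripper open.
Joint ranges: [-178.18, 178.18], [-50.72, 133.34], [12.68, 142.11], [-81.47, 261.47], [9.98, 163.14], [-165.26, 165.26]. Speed limits (degrees/s): [136.94, 136.94, 180, 180, 180, 180].

### API

Orientations are given as a 3x3 rotation matrix whose columns are the frame's x, y, z axes.
In Python, from rig import readout, eyes, env gives the robot as it stands.
- The arm moves only by the tool arm_command, never from a script. Its argument "rows" is text: rows parted by semicolons, each of 7 numbers parted by spaces: the closure, from 0 (fully open) to 1 (shut), then the shift along the tool's x, y, z in mm, then the turn, a rotation vector about the tool's x, y, z in degrees. In form: grip dx dy dz rx ry rz; .... A call has 1 to 5 rows; each row shifts and turns the commanded pose from where the row before left it, along the tool's axes as they then stand; what a row does not reach is not made up. A row lasts 1/12 s, in which the tool goes at most 41.7 mm and 7.16 degrees, less where a joint would pass 70% of its speed; a pose out of reach is approached as far as the arm can. A call with a gripper value outside its range is refused whole. The fingers move at their own pace and stop on an object; "squeeze" is the grip in N (left out, the last holds). Time passes only in rows, so rows that do not move let the fingers close. It gives the time, the measured TCP pose, the force and the opening at its end, in the units of the state.
- readout.observe(): the state, without advancing time (a new reading comes with each control period).
- eyes.get_image(name): name is "scene" or "side" or "wrist"; returns the picture (420x560x3 uint8, red, green, blue); there is no depth.
- eyes.camera_model(name): a dict with "mtx" (3x3 intrinsics, pixels), "view" (4x4, takes a point from world to camera coordinates). Camera axes: x right, y up, looking along -z (the intrinsics and any distortion apply to the point x, -y, -z); pixel columns grow to the right and rows downward; lengths in m; the calibration is good to about 2 mm. A picture is of the moment at which its call begins: read the wrist's pose just before it. camera_model takes no time and is no camera call; for the wrist camera it gives the pose at the moment of the call.
- env.close_job(): hands the job in, once; it reports no verdict.
The state is a dict: "time_s": time; "q": joint angles; "qvel": joint speeds; "joint_efforts": joint torques, N m; "position": TCP position; "tool_rot": TCP orientation; "ft_force": force on the tool from outside, world axes, zero at the start; "wrist_torque": the same for the moment, N m; "grip_width": finger opening in m.
Only numpy, scipy, OpenCV 4.12 (cv2) and the standard library are available. Lean on these libraries where they do the work, as an engineer would, in place of code of your own. Each camera call takes 0.05 s, during which the arm holds its last target. There are 200 camera calls.

## Working session

There is one attempt and no reset: what is moved stays moved. The work goes in short steps, Python scripts to look and compute and a tool call to move; the robot and the scene stay as the last step left them, time stands still between calls to the robot, and variables do not carry over. Pictures are saved under pics/ and viewed, about 8 in all and at most 12, crops included, and the job is handed in when it is done.

Besides the shell and the picture viewer there is one more tool, called after ">>>" as name(argument=value, ...), one argument or row to a line, values as JSON. arm_command: Moves the arm, as the interface text tells. Its arguments: {"type":"object","properties":{"rows":{"type":"string"},"squeeze":{"type":"number"}},"required":["rows"]}

```bash
mkdir -p pics; ls
cat > h.py <<'E'
import numpy as np, cv2
from rig import readout, eyes, env
def snap(n,f):
    im=eyes.get_image(n); cv2.imwrite('pics/'+f,im[:,:,::-1]); return im
def proj(n,P,m=None):
    m=m or eyes.camera_model(n); P=np.atleast_2d(P); V=np.array(m['view']); c=P@V[:3,:3].T+V[:3,3]
    q=np.c_[c[:,0],-c[:,1],-c[:,2]]@np.array(m['mtx']).T
    return q[:,:2]/q[:,2:]
def ray(n,uv,m=None):
    m=m or eyes.camera_model(n); V=np.array(m['view']); d=np.linalg.inv(np.array(m['mtx']))@[uv[0],uv[1],1]
    d=np.array([d[0],-d[1],-d[2]]); R=V[:3,:3]; return -R.T@V[:3,3], R.T@d
def onz(n,uv,z,m=None):
    o,d=ray(n,uv,m); return o+d*(z-o[2])/d[2]
def tri(obs):
    A=np.zeros((3,3));b=np.zeros(3)
    for n,uv in obs:
        o,d=ray(n,uv); d=d/np.linalg.norm(d); M=np.eye(3)-np.outer(d,d); A+=M;b+=M@o
    return np.linalg.solve(A,b)
E
python3 - <<'E'
from h import *
a=snap('scene','s1.png');b=snap('side','d1.png')
for n in('scene','side'):
    m=eyes.camera_model(n);print(n,m.keys(),np.round(m['mtx'],1).tolist(),np.round(ray(n,(280,210))[0],3))
print(readout.observe())
E
```

```text
pics
scene dict_keys(['mtx', 'view']) [[520.4, 0.0, 278.7], [0.0, 520.4, 206.4], [0.0, 0.0, 1.0]] [1.471 0.147 1.402]
side dict_keys(['mtx', 'view']) [[480.3, 0.0, 271.2], [0.0, 480.3, 191.3], [0.0, 0.0, 1.0]] [0.458 0.897 0.952]
{'time_s': 0.1, 'q': array([-7.76532119e+01,  2.18380389e+01,  7.43787327e+01, -4.12600421e-04,
        8.38573873e+01, -1.23338856e+01]), 'qvel': array([ 0.09328556, -0.12534104, -0.16708849,  0.08820968, -0.01864717,
       -0.02361065]), 'joint_efforts': array([ 3.03298795e-03, -4.49221623e+01, -2.31655455e+01, -1.98229800e-04,
        3.63080188e-03, -4.30269222e-05]), 'position': array([ 0.22962023, -0.49951851,  0.24777486]), 'tool_rot': array([[ 9.08648790e-01,  4.17561128e-01, -2.83755639e-04],
       [ 4.17561138e-01, -9.08647952e-01,  1.26284969e-03],
       [ 2.69482959e-04, -1.26597217e-03, -9.99999162e-01]]), 'ft_force': array([-0.69850911,  0.81206391, -0.25312332]), 'wrist_torque': array([ 0.00330917, -0.05823265, -0.02395878]), 'grip_width': 0.0850988490494811}
```

View pics/s1.png

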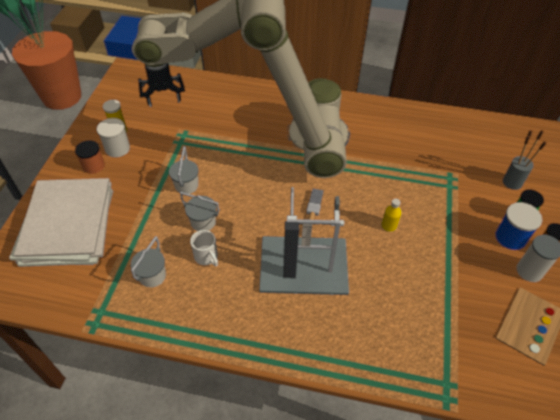

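View pics/d1.png

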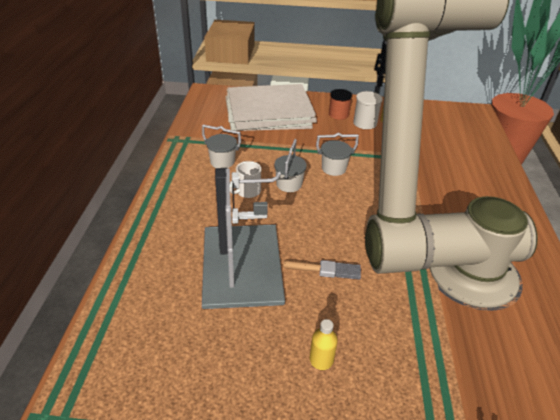

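Scene: the look-alike pails are at about (185,175), (202,212) and (150,265). The scale base is around (305,265), the mug at (204,248), the bottle at (392,215) and the brush at (315,200). In the side view the pails are at (335,157), (290,172) and (222,150). I'll magnify the crops to measure them.

Run:
```python
from h import *
for c in[(185,180),(202,212),(150,268),(204,248),(392,222)]: print(c,np.round(onz('scene',c,.04),3))
for c in[(335,160),(290,175),(222,153)]: print('side',c,np.round(onz('side',c,.04),3))
a=cv2.imread('pics/s1.png')[170:300,170:360]; b=cv2.imread('pics/d1.png')[130:310,190:310]
A=cv2.resize(a,None,fx=4,fy=4,interpolation=3); cv2.imwrite('pics/c1.png',A)
B=cv2.resize(b,None,fx=3.3,fy=3.3,interpolation=3);cv2.imwrite('pics/c2.png',B)
```

```text
(185, 180) [ 0.376 -0.408  0.04 ]
(202, 212) [ 0.497 -0.308  0.04 ]
(150, 268) [ 0.737 -0.398  0.04 ]
(204, 248) [ 0.632 -0.26   0.04 ]
(392, 222) [0.403 0.308 0.04 ]
side (335, 160) [ 0.364 -0.398  0.04 ]
side (290, 175) [ 0.504 -0.298  0.04 ]
side (222, 153) [ 0.736 -0.386  0.04 ]
```

View pics/c1.png

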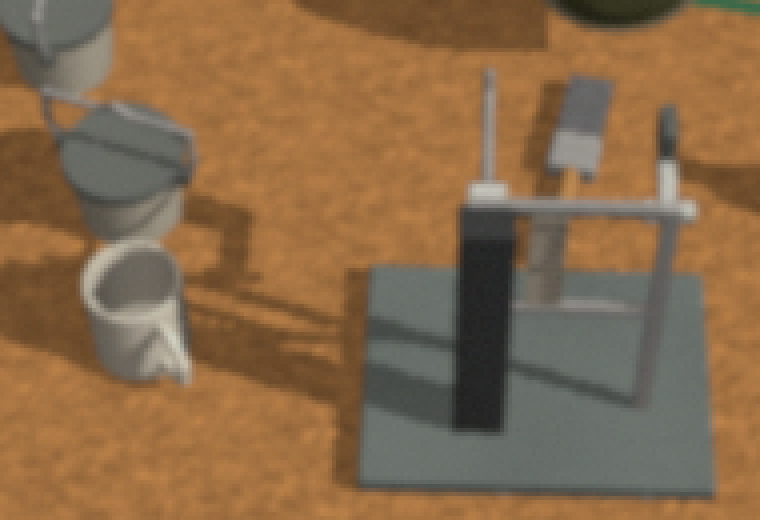

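View pics/c2.png

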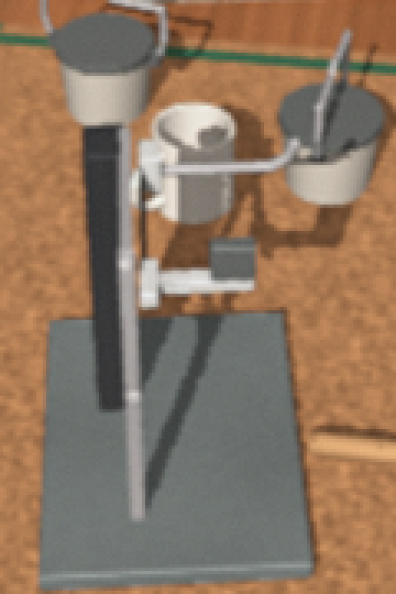

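The crops confirm the choice: the pail at (202,212) is at world y≈-0.30. The other two are at about -0.40, so it is the farthest left. Its handle corners are at crop (45,90) and (192,135). The hook tip is at crop (489,70) in the scene view and (295,143) in the side view. Next I'll compute the poses.

Run:
```python
from h import *
from scipy.optimize import least_squares
S=lambda u,v:('scene',(170+u/4,170+v/4)); D=lambda u,v:('side',(190+u/3.3,130+v/3.3))
print('handle-y',tri([S(45,91),D(347,35)]),onz(*S(45,91),.128),onz(*D(347,35),.128))
print('handle+y',tri([S(190,135),D(319,108)]),onz(*S(190,135),.128),onz(*D(319,108),.128))
print('tip',tri([S(489,70),D(295,143)]))
print('plate',[np.round(onz(*p,.018),3).tolist() for p in(S(370,268),S(702,275),S(715,487),S(360,484),D(52,320),D(283,312),D(313,568),D(42,577))])
obs=[(S(489,70),(-.118,0,.27)),(D(295,143),(-.118,0,.27)),(S(669,108),(-.077,.125,.283)),(D(212,239),(-.047,.125,.283)),(D(254,239),(-.077,.125,.283))]
f0=lambda p:[]
pl=[(S(370,268),0,0),(S(702,275),0,1),(S(715,487),1,1),(S(360,484),1,0),(D(52,320),1,0),(D(283,312),0,0),(D(313,568),0,1),(D(42,577),1,1)]
M={n:eyes.camera_model(n) for n in('scene','side')}
def res(p):
    x,y,t,bx,by=p;R=np.array([[np.cos(t),-np.sin(t),0],[np.sin(t),np.cos(t),0],[0,0,1]]);r=[]
    for (n,uv),P in obs+[(o,(bx+.2*(i-.5),by+.27*(j-.5),.018)) for o,i,j in pl]:
        r+=list(proj(n,R@np.array(P)+[x,y,0],M[n])[0]-uv)
    return r
s=least_squares(res,[.6,.05,0,0,.05],loss='soft_l1');print(np.round(s.x,4),np.degrees(s.x[2]),np.round(np.reshape(res(s.x),(-1,2)),1).tolist())
```

```text
handle-y [ 0.49704445 -0.36789196  0.12316317] [ 0.50033624 -0.36619179  0.128     ] [ 0.49702529 -0.36000787  0.128     ]
handle+y [ 0.51469225 -0.24319507  0.12452733] [ 0.51847115 -0.24141293  0.128     ] [ 0.51382106 -0.2398456   0.128     ]
tip [ 0.51793393 -0.00721401  0.26469333]
plate [[0.537, -0.095, 0.018], [0.486, 0.169, 0.018], [0.676, 0.204, 0.018], [0.731, -0.057, 0.018], [0.721, -0.056, 0.018], [0.528, -0.091, 0.018], [0.48, 0.175, 0.018], [0.673, 0.207, 0.018]]
[ 0.6334  0.015   0.188  -0.0224  0.0461] 10.772683763262062 [[0.2, -1.1], [0.4, -1.9], [0.1, -1.4], [-1.7, 0.5], [-0.4, 0.0], [0.3, -1.8], [0.6, -1.6], [1.2, 0.1], [0.0, -1.3], [-1.6, -0.6], [-0.5, -1.0], [0.4, -1.5], [-1.4, 0.2]]
```

>>> arm_command(
  rows="0 35 -3.5 0 0 0 0; 0 35 -3.5 0 0 0 0; 0 35 -3.5 0 0 0 0; 0 35 -3.5 0 0 0 0; 0 35 -3.5 0 0 0 0",
)

```text
time_s: 0.52
position: [0.3826, -0.4096, 0.248]
tool_rot: [[0.909, 0.417, -0.0], [0.417, -0.909, 0.001], [-0.0, -0.001, -1.0]]
ft_force: [-0.2, 0.1, 0.5]
grip_width: 0.0854
```

>>> arm_command(
  rows="0 35 -3.5 0 0 0 0; 0 35 -3.5 0 0 0 0; 0 35 -3.5 0 0 0 0; 0 35 -3.5 0 0 0 0; 0 0 0 0 0 0 -7",
)

```text
time_s: 0.93
position: [0.5067, -0.336, 0.2476]
tool_rot: [[0.85, 0.527, 0.001], [0.527, -0.85, 0.002], [0.001, -0.001, -1.0]]
ft_force: [-0.5, -0.9, -0.8]
grip_width: 0.0854
```

>>> arm_command(
  rows="0 0 0 0 0 0 -7; 0 0 0 0 0 0 -7; 0 0 0 0 0 0 -7; 0 0 0 0 0 0 -7; 0 0 0 0 0 0 -7",
)

```text
time_s: 1.35
position: [0.5027, -0.3394, 0.2478]
tool_rot: [[0.39, 0.921, -0.001], [0.921, -0.39, 0.001], [0.0, -0.001, -1.0]]
ft_force: [1.0, 0.6, 0.9]
grip_width: 0.0856
```

>>> arm_command(
  rows="0 0 0 0 0 0 -7; 0 0 0 0 0 0 -7; 0 0 0 0 0 0 0; 0 0 0 0 0 0 0",
)

```text
time_s: 1.68
position: [0.5027, -0.3395, 0.248]
tool_rot: [[0.166, 0.986, -0.001], [0.986, -0.166, 0.001], [0.0, -0.001, -1.0]]
ft_force: [-0.3, -1.0, -1.9]
grip_width: 0.0855
```

Run:
```python
from h import *
s=readout.observe();print(s['time_s'],s['position'],np.round(s['tool_rot'],3).tolist(),s['ft_force'])
im=eyes.get_image('wrist');m=eyes.camera_model('wrist')
import pickle;pickle.dump(m,open('w1.pkl','wb'))
for p in proj('wrist',[[.498,-.363,.128],[.515,-.241,.128],[.507,-.302,.136],[.507,-.302,.08]],m): print(p)
cv2.imwrite('pics/w1.png',im[:,:,::-1])
```

```text
1.6833 [ 0.5026642  -0.33950127  0.24797948] [[0.166, 0.986, -0.001], [0.986, -0.166, 0.001], [0.0, -0.001, -1.0]] [-0.25900092 -0.95327188 -1.92773445]
[272.35870008 238.20947894]
[266.50031621  51.50109531]
[270.23385243 153.31977257]
[271.12346866 142.39036856]
```

View pics/w1.png

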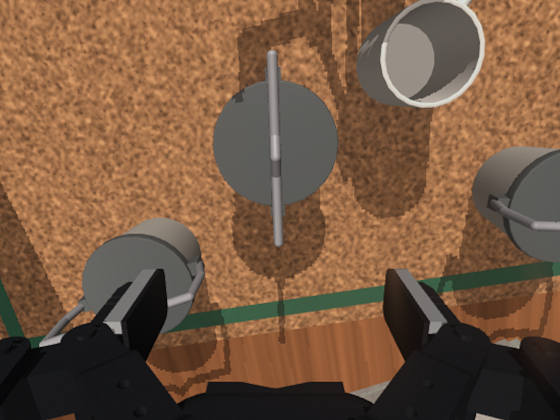

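The wrist view shows the pail's handle from (272,52) to (278,245), with the kink near (275,152) and the lid centred at (275,143).

Run:
```python
from h import *
import pickle;m=pickle.load(open('w1.pkl','rb'))
a=onz('wrist',(278,244),.128,m);b=onz('wrist',(272.5,53),.128,m);print(a,b,np.linalg.norm(a-b),np.degrees(np.arctan2(*(b-a)[[0,1]])),(a+b)/2,onz('wrist',(275,143),.08,m))
c=(a+b)/2;u=(b-a)/np.linalg.norm(b-a);s=readout.observe();g=c-.038*u;d=g-s['position'];print(g,s['tool_rot'].T@d*1000)
```

```text
[ 0.50123133 -0.36803531  0.128     ] [ 0.51849466 -0.24245319  0.128     ] 0.1267631326037847 7.827190162522214 [ 0.50986299 -0.30524425  0.128     ] [ 0.50992888 -0.30297307  0.08      ]
[ 0.50468793 -0.34289021  0.128     ] [ -3.02947179   2.58959963 120.06817795]
```

>>> arm_command(
  rows="0 -3 2.6 30 0 0 -1.7; 0 0 0 30 0 0 0; 0 0 0 30 0 0 0; 0 0 0 20 0 0 0; 0 0 0 12 0 0 0",
)

```text
time_s: 2.15
position: [0.504, -0.3422, 0.1234]
tool_rot: [[0.136, 0.991, -0.003], [0.991, -0.136, 0.003], [0.003, -0.003, -1.0]]
ft_force: [0.4, 0.3, 0.3]
grip_width: 0.0852
```

>>> arm_command(
  rows="0.5 0 0 0 0 0 0; 0.8 0 0 0 0 0 0; 1 0 0 0 0 0 0; 1 0 0 0 0 0 0; 1 0 0 0 0 0 0",
  squeeze=100,
)

```text
time_s: 2.57
position: [0.5051, -0.3432, 0.1274]
tool_rot: [[0.133, 0.991, 0.001], [0.991, -0.133, -0.001], [-0.001, 0.002, -1.0]]
ft_force: [0.2, 0.0, -0.4]
grip_width: 0.0257
```

>>> arm_command(
  rows="1 0 0 0 0 0 0; 1 0 0 0 0 0 0; 1 0 0 0 0 0 0; 1 0 0 0 0 0 0; 1 0 0 0 0 0 0",
)

```text
time_s: 2.98
position: [0.5048, -0.3433, 0.127]
tool_rot: [[0.133, 0.991, 0.001], [0.991, -0.133, -0.001], [-0.001, 0.001, -1.0]]
ft_force: [-1.1, -0.7, 6.0]
grip_width: 0.0034
```

The opening reads 3.4 mm on a 7 mm wire, so I'll lift a little and check.

>>> arm_command(
  rows="1 0 0 0 0 0 0; 1 0 0 -6 0 0 0; 1 0 0 -10 0 0 0; 1 0 0 -12 0 0 0; 1 0 0 -12 0 0 0",
)

```text
time_s: 3.4
position: [0.5048, -0.3428, 0.1671]
tool_rot: [[0.133, 0.991, -0.0], [0.991, -0.133, 0.001], [0.001, -0.0, -1.0]]
ft_force: [-0.0, 0.1, -2.5]
grip_width: 0.0031
```

>>> arm_command(
  rows="1 0 0 -10 0 0 0; 1 0 0 0 0 0 0; 1 0 0 0 0 0 0; 1 0 0 0 0 0 0",
)

```text
time_s: 3.73
position: [0.5046, -0.3427, 0.1757]
tool_rot: [[0.133, 0.991, -0.001], [0.991, -0.133, 0.001], [0.001, -0.001, -1.0]]
ft_force: [0.3, 0.3, -3.0]
grip_width: 0.0032
```

Run:
```python
from h import *
s=readout.observe();print(s['time_s'],s['position'],s['ft_force'],s['wrist_torque'],s['grip_width'])
w=snap('wrist','x.png'); d=eyes.get_image('side'); 
print(proj('side',[[.51,-.3,.15]]))
d=cv2.resize(d[100:220,220:350],None,fx=3.5,fy=3.5,interpolation=3)
cv2.imwrite('pics/w2.png',np.hstack([cv2.resize(w,None,fx=.6,fy=.6)[:,:,::-1],cv2.resize(d[:,:,::-1],(273,252))]))
```

```text
3.7333 [ 0.50459036 -0.34267653  0.17567426] [ 0.27099411  0.332773   -3.01606695] [-0.13006956  0.02474011 -0.00082721] 0.003203475944866438
[[289.8807044  145.10028326]]
```

View pics/w2.png

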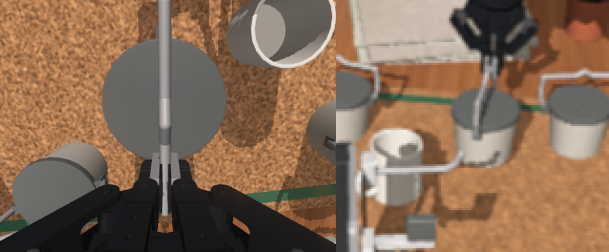

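The pail is held (about 3 N, so roughly 0.3 kg) and the wrist view shows the handle in the pads with the kink free. Next I'll carry it to the front of the hook.

>>> arm_command(
  rows="1 0 0 -10 0 0 0; 1 0 0 -20 0 0 0; 1 0 0 -25 0 0 0; 1 0 0 -25 0 0 0; 1 8 -2 -15 0 0 0",
)

```text
time_s: 4.25
position: [0.5041, -0.3359, 0.2744]
tool_rot: [[0.134, 0.991, 0.002], [0.991, -0.134, -0.003], [-0.002, 0.003, -1.0]]
ft_force: [-0.5, -0.4, -1.9]
grip_width: 0.0034
```

>>> arm_command(
  rows="1 16 -5 -8 0 0 0; 1 22 -6 0 0 0 0; 1 25 -7 0 0 0 0; 1 25 -7 0 0 0 0; 1 25 -7 0 0 0 0",
)

```text
time_s: 4.67
position: [0.4867, -0.2174, 0.2798]
tool_rot: [[0.133, 0.991, 0.0], [0.991, -0.133, -0.0], [-0.0, 0.0, -1.0]]
ft_force: [0.7, -0.2, -2.9]
grip_width: 0.0035
```

>>> arm_command(
  rows="1 25 -7 0 0 0 0; 1 25 -7 0 0 0 0; 1 25 -7 0 0 0 0; 1 25 -7 0 0 0 0; 1 22 -7 0 0 0 0",
)

```text
time_s: 5.08
position: [0.4682, -0.0915, 0.2799]
tool_rot: [[0.132, 0.991, 0.0], [0.991, -0.132, 0.0], [0.0, 0.0, -1.0]]
ft_force: [-0.8, -0.4, -1.8]
grip_width: 0.0039
```

>>> arm_command(
  rows="1 18 -6 0 0 0 0; 1 12 -4 0 0 0 0; 1 6 -1 0 0 0 -2; 1 0 0 0 0 0 -4; 1 0 0 0 0 0 -4",
)

```text
time_s: 5.5
position: [0.4627, -0.0559, 0.2796]
tool_rot: [[-0.047, 0.999, 0.0], [0.999, 0.047, -0.0], [-0.0, 0.0, -1.0]]
ft_force: [-0.2, -0.8, -1.7]
grip_width: 0.0033
```

>>> arm_command(
  rows="1 0 0 0 0 0 -4; 1 0 0 0 0 0 -3; 1 0 0 0 0 0 -1.4; 1 0 0 0 0 0 0; 1 0 0 0 0 0 0",
)

```text
time_s: 5.92
position: [0.4626, -0.0562, 0.2793]
tool_rot: [[-0.186, 0.983, -0.0], [0.983, 0.186, -0.0], [-0.0, -0.0, -1.0]]
ft_force: [-0.4, -0.1, -2.4]
grip_width: 0.0036
```

Run:
```python
from h import *
import pickle
s=readout.observe();print(s['time_s'],s['position'],s['ft_force'],s['wrist_torque'],s['grip_width'],np.round(s['tool_rot'],3).tolist())
m=eyes.camera_model('wrist');w=eyes.get_image('wrist');cv2.imwrite('pics/w3.png',w[:,:,::-1]);pickle.dump(m,open('w3.pkl','wb'))
d=eyes.get_image('side');cv2.imwrite('pics/d3.png',d[:,:,::-1])
b=cv2.resize(d[110:240,200:330],(420,420),interpolation=3)
cv2.imwrite('pics/v3.png',np.hstack([cv2.resize(w,(380,285)),cv2.resize(b,(420,420))[:285*0+420] if 0 else cv2.resize(b,(285,285))])[:,:,::-1] if 0 else np.vstack([np.hstack([w[:,:370],b])])[:,:,::-1])
R=np.array([[np.cos(.188),-np.sin(.188),0],[np.sin(.188),np.cos(.188),0],[0,0,1]])
print(proj('wrist',np.array([[-.118,0,.27],[-.085,0,.25],[-.018,0,.25]])@R.T+[.6334,.015,0],m))
```

```text
5.9167 [ 0.46263907 -0.05616398  0.279349  ] [-0.41675862 -0.10960722 -2.41249904] [-0.0661372  -0.02226247  0.03004648] 0.0035804841979045414 [[-0.186, 0.983, -0.0], [0.983, 0.186, -0.0], [-0.0, -0.0, -1.0]]
[[439.15631577 193.48432441]
 [496.50997845 181.40463545]
 [653.34747984 181.37847195]]
```

View pics/v3.png

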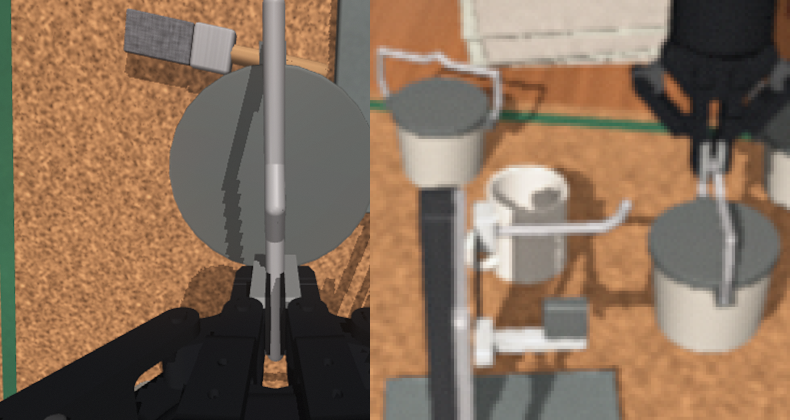

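Run:
```python
from h import *
import pickle
m=pickle.load(open('w3.pkl','rb'));w=cv2.imread('pics/w3.png');s=readout.observe()
T=s['position'];R=s['tool_rot'];tx=R[:,0];ty=R[:,1];up=np.array([0,0,1.])
wire=T+.001*up;c=wire+.038*tx
L=c-.048*up
th=np.linspace(0,6.28,60);circ=L+.05*(np.cos(th)[:,None]*tx+np.sin(th)[:,None]*ty)
q=proj('wrist',circ,m);print('lid pred',q.min(0),q.max(0))
print('kink ends',proj('wrist',[c+k*tx+.0035*up for k in(-.013,0,.013)]+[c+.008*up],m),'bar end',proj('wrist',[c+.062*tx],m))
w=cv2.resize(w[90:300,150:],None,fx=1.9,fy=1.9,interpolation=3);cv2.imwrite('pics/v4.png',w)
```

```text
lid pred [165.83512116  59.31460186] [378.08186887 268.53661674]
kink ends [[270.94410008 239.14169411]
 [270.84976007 203.48953753]
 [270.74963366 165.65063815]
 [270.70784688 207.38180259]] bar end [[270.44656749   2.28331722]]
```

View pics/v4.png

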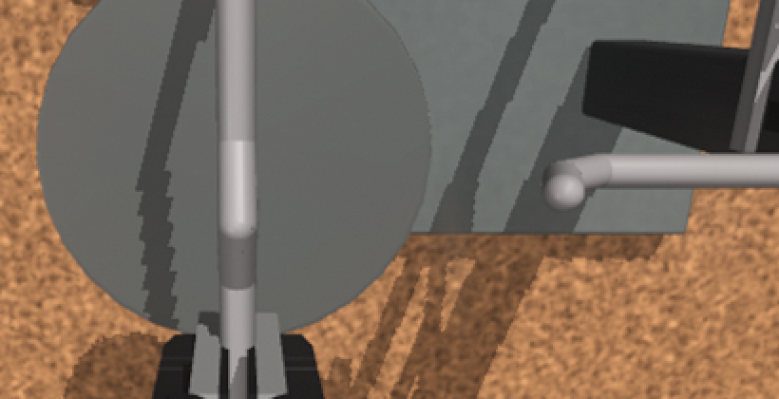

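The wrist view shows the pail level: the lid matches the level prediction to 2 px. The hook end is at full-image (447,190), and the arm is parallel to tool y at row ~180. The kink is at (275,203).

Run:
```python
from h import *
import pickle
m=pickle.load(open('w3.pkl','rb'));s=readout.observe();T=s['position'];R=s['tool_rot']
t=onz('wrist',(447.4,190),.265,m);a=onz('wrist',(518.4,180),.25,m);k=onz('wrist',(275,205),T[2]+.009+.0035,m)
for n,p in(('tip',t),('arm',a),('kink',k)):print(n,np.round(p,4),np.round(R.T@(p-T)*1000,1))
z=np.array([.6334,.015,0])+np.array([[np.cos(.188),-np.sin(.188),0],[np.sin(.188),np.cos(.188),0],[0,0,1]])@[-.118,0,.27];print(z)
```

```text
tip [ 0.5227 -0.006   0.265 ] [37.9 68.4 14.3]
arm [0.5589 0.0014 0.25  ] [ 38.5 105.3  29.3]
kink [ 0.4565 -0.0166  0.2919] [ 39.9   1.4 -12.5]
[ 0.51747916 -0.00705355  0.27      ]
```

>>> arm_command(
  rows="1 -0.7 8 0 0 0 0; 1 0 15 0 0 0 0; 1 0 15 0 0 0 0; 1 0 15 0 0 0 0; 1 0 15 0 0 0 0",
)

```text
time_s: 6.43
position: [0.5307, -0.0436, 0.2792]
tool_rot: [[-0.187, 0.982, 0.0], [0.982, 0.187, -0.0], [-0.0, 0.0, -1.0]]
ft_force: [0.3, -0.7, -1.9]
grip_width: 0.0035
```

>>> arm_command(
  rows="1 0 13 0 0 0 0; 1 0 10 0 0 0 0; 1 0 5 0 0 0 0; 1 0 2 0 0 0 0; 1 0 0 0 0 0 0",
)

```text
time_s: 6.85
position: [0.5591, -0.0381, 0.279]
tool_rot: [[-0.187, 0.982, -0.0], [0.982, 0.187, 0.0], [0.0, -0.0, -1.0]]
ft_force: [-0.2, 1.0, -2.5]
grip_width: 0.0033
```

>>> arm_command(
  rows="1 0 0 0 0 0 0; 1 0 0 0 0 0 0; 1 0 0 0 0 0 0; 1 0 0 0 0 0 0",
)

```text
time_s: 7.18
position: [0.5587, -0.0382, 0.2795]
tool_rot: [[-0.187, 0.982, 0.0], [0.982, 0.187, -0.0], [-0.0, 0.0, -1.0]]
ft_force: [0.1, -0.1, -2.5]
grip_width: 0.0035
```

Run:
```python
from h import *
s=readout.observe();print(s['position'],s['ft_force'],s['wrist_torque'])
w=eyes.get_image('wrist');d=eyes.get_image('side');cv2.imwrite('pics/d5.png',d[:,:,::-1])
b=cv2.resize(d[110:240,190:320],(420,420),interpolation=3)
cv2.imwrite('pics/v5.png',np.hstack([w[:,190:560],b])[:,:,::-1])
```

```text
[ 0.55866074 -0.03824608  0.27953044] [ 0.09296508 -0.07181375 -2.50673586] [-0.03295312 -0.02150131 -0.02124421]
```

View pics/v5.png

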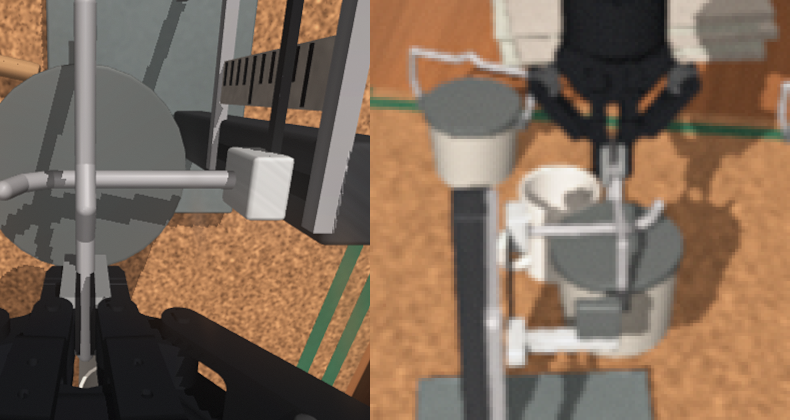

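The hook arm now runs under the kink with the wire about 83 mm from the frame, between the bend at crop (55,180) and the carriage block at (232,180). I'll lower gently.

>>> arm_command(
  rows="1 0 0 4 0 0 0; 1 0 0 8 0 0 0; 1 0 0 8 0 0 0; 1 0 0 5 0 0 0; 1 0 0 3 0 0 0",
)

```text
time_s: 7.7
position: [0.5586, -0.0381, 0.25]
tool_rot: [[-0.187, 0.982, -0.002], [0.982, 0.187, 0.001], [0.001, -0.002, -1.0]]
ft_force: [-0.0, -0.4, -2.0]
grip_width: 0.0032
```

>>> arm_command(
  rows="1 0 0 2 0 0 0; 1 0 0 2 0 0 0; 1 0 0 2 0 0 0; 1 0 0 2 0 0 0; 1 0 0 2 0 0 0",
)

```text
time_s: 8.12
position: [0.559, -0.0382, 0.2413]
tool_rot: [[-0.187, 0.982, 0.0], [0.982, 0.187, -0.0], [-0.0, 0.0, -1.0]]
ft_force: [-1.1, -0.3, -2.8]
grip_width: 0.004
```

>>> arm_command(
  rows="1 0 0 2 0 0 0; 1 0 0 2 0 0 0; 1 0 0 2 0 0 0; 1 0 0 2 0 0 0; 1 0 0 2 0 0 0",
)

```text
time_s: 8.53
position: [0.559, -0.0382, 0.2312]
tool_rot: [[-0.187, 0.982, 0.0], [0.982, 0.187, -0.0], [-0.0, 0.0, -1.0]]
ft_force: [-0.7, 0.6, -0.7]
grip_width: 0.0036
```

>>> arm_command(
  rows="1 0 0 2 0 0 0; 1 0 0 2 0 0 0; 1 0 0 1 0 0 0; 1 0 0 0 0 0 0; 1 0 0 0 0 0 0",
)

```text
time_s: 8.95
position: [0.5589, -0.0381, 0.2264]
tool_rot: [[-0.187, 0.982, -0.0], [0.982, 0.187, 0.0], [0.0, 0.0, -1.0]]
ft_force: [0.6, -0.2, -1.3]
grip_width: 0.0036
```

>>> arm_command(
  rows="1 0 0 0 0 0 0; 1 0 0 0 0 0 0; 1 0 0 0 0 0 0; 1 0 0 0 0 0 0; 1 0 0 0 0 0 0",
)

```text
time_s: 9.37
position: [0.5589, -0.0381, 0.2264]
tool_rot: [[-0.187, 0.982, 0.0], [0.982, 0.187, 0.0], [0.0, 0.0, -1.0]]
ft_force: [0.8, -0.3, -0.6]
grip_width: 0.0036
```

>>> arm_command(
  rows="1 0 0 1 0 0 0; 1 0 0 1 0 0 0; 1 0 0 1 0 0 0; 1 0 0 1 0 0 0; 1 0 0 0 0 0 0",
)

```text
time_s: 9.78
position: [0.5589, -0.0381, 0.2221]
tool_rot: [[-0.187, 0.982, -0.0], [0.982, 0.187, 0.0], [0.0, -0.0, -1.0]]
ft_force: [0.3, -0.1, -0.4]
grip_width: 0.0035
```

>>> arm_command(
  rows="1 0 0 1 0 0 0; 1 0 0 1 0 0 0; 1 0 0 0 0 0 0; 1 0 0 0 0 0 0; 1 0 0 0 0 0 0",
)

```text
time_s: 10.2
position: [0.5589, -0.0381, 0.2204]
tool_rot: [[-0.187, 0.982, 0.0], [0.982, 0.187, -0.0], [-0.0, 0.0, -1.0]]
ft_force: [-0.4, 0.9, -0.2]
grip_width: 0.0037
```

Run:
```python
from h import *
F=[]
for i in range(12):
    im=eyes.get_image('side');s=readout.observe();F.append(np.r_[s['ft_force'],s['wrist_torque']])
print(s['time_s'],s['position'],np.round(np.mean(F,0),3),np.round(np.std(F,0),3))
```

```text
10.8 [ 0.55889437 -0.03818793  0.22031652] [ 0.016  0.749 -0.063  0.08  -0.008 -0.005] [0.556 0.443 0.511 0.024 0.037 0.022]
```

>>> arm_command(
  rows="1 1 0 0 0 0 0; 1 0.5 0 0 0 0 0; 1 0 0 0 0 0 0; 1 0 0 0 0 0 0; 1 0 0 0 0 0 0",
)

```text
time_s: 11.22
position: [0.5588, -0.037, 0.2204]
tool_rot: [[-0.187, 0.982, 0.0], [0.982, 0.187, -0.001], [-0.001, 0.0, -1.0]]
ft_force: [1.0, -4.9, -0.4]
grip_width: 0.0033
```

Run:
```python
from h import *
F=[]
for i in range(12):
    im=eyes.get_image('wrist');s=readout.observe();F.append(np.r_[s['ft_force'],s['wrist_torque']])
print(s['time_s'],s['position'],np.round(np.mean(F,0),3),np.round(np.std(F,0),3))
d=eyes.get_image('side');cv2.imwrite('pics/d6.png',d[:,:,::-1]);cv2.imwrite('pics/w6.png',im[:,:,::-1])
b=cv2.resize(d[110:240,190:320],(420,420),interpolation=3)
cv2.imwrite('pics/v6.png',np.hstack([im[:,190:560],b])[:,:,::-1])
```

```text
11.8167 [ 0.55872302 -0.03697405  0.22036667] [ 1.032e+00 -5.108e+00 -1.950e-01 -8.020e-01 -1.310e-01 -1.000e-03] [0.428 0.53  0.657 0.026 0.035 0.022]
```

View pics/v6.png

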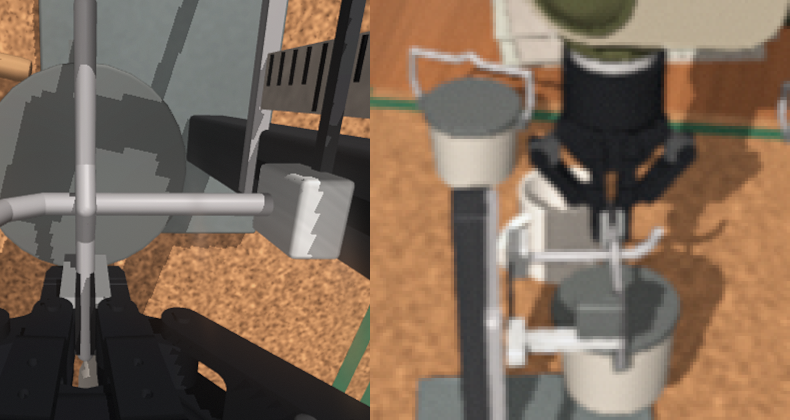

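The hook arm sits in the kink at crop (86,205) and the pail is level. My 1.5 mm nudge pressed it sideways (-5 N), so I'll undo that, then lower a bit more.

>>> arm_command(
  rows="1 -1 0 0 0 0 0; 1 -0.3 0 1 0 0 0; 1 0 0 1 0 0 0; 1 0 0 0 0 0 0; 1 0 0 0 0 0 0",
)

```text
time_s: 12.28
position: [0.5588, -0.0376, 0.2182]
tool_rot: [[-0.187, 0.982, -0.0], [0.982, 0.187, 0.001], [0.001, -0.0, -1.0]]
ft_force: [0.8, 1.1, -0.1]
grip_width: 0.0037
```

Run:
```python
from h import *
F=[]
for i in range(24):
    im=eyes.get_image('wrist');s=readout.observe();F.append(np.r_[s['ft_force'],s['wrist_torque']])
print(s['time_s'],s['position'],np.round(np.mean(F,0),3),np.round(np.std(F,0),3))
```

```text
13.4833 [ 0.55884124 -0.03792032  0.21832183] [-0.276  1.249  0.114  0.203  0.01   0.004] [0.518 0.58  0.46  0.074 0.036 0.025]
```

>>> arm_command(
  rows="0.92 0.2 0 0 0 0 0; 0.9 0 0 0 0 0 0; 0.8 0 0 0 0 0 0; 0.7 0 0 0 0 0 0; 0.6 0 0 0 0 0 0",
  squeeze=20,
)

```text
time_s: 13.9
position: [0.5589, -0.0379, 0.2183]
tool_rot: [[-0.187, 0.982, 0.0], [0.982, 0.187, -0.0], [-0.0, 0.0, -1.0]]
ft_force: [-0.5, -1.2, -0.3]
grip_width: 0.0341
```

>>> arm_command(
  rows="0.6 0 0 0 0 0 0; 0.6 0 0 -4 0 0 0; 0.6 0 0 -10 0 0 0; 0.6 0 0 -15 0 0 0; 0.6 0 0 -20 0 0 0",
)

```text
time_s: 14.32
position: [0.5584, -0.0377, 0.2672]
tool_rot: [[-0.187, 0.982, -0.002], [0.982, 0.187, 0.001], [0.001, -0.002, -1.0]]
ft_force: [-0.8, -0.9, -0.8]
grip_width: 0.034
```

>>> arm_command(
  rows="0.6 0 0 -25 0 0 0; 0.6 0 0 -25 0 0 0; 0.6 0 0 -25 0 0 0; 0.6 0 0 -20 0 0 0; 0.6 0 0 0 0 0 0",
)

```text
time_s: 14.73
position: [0.5594, -0.0379, 0.3669]
tool_rot: [[-0.187, 0.982, 0.008], [0.982, 0.187, -0.002], [-0.004, 0.007, -1.0]]
ft_force: [1.0, -0.5, 0.4]
grip_width: 0.0346
```

Run:
```python
from h import *
s=readout.observe();print(s['time_s'],s['position'],s['grip_width'],s['q'])
w=eyes.get_image('wrist');d=eyes.get_image('side');import pickle;pickle.dump(eyes.camera_model('wrist'),open('w7.pkl','wb'))
cv2.imwrite('pics/w7.png',w[:,:,::-1]);cv2.imwrite('pics/d7.png',d[:,:,::-1])
b=cv2.resize(d[110:240,190:320],(420,420),interpolation=3)
cv2.imwrite('pics/v7.png',np.hstack([w[:,180:560],b])[:,:,::-1])
```

```text
14.7333 [ 0.55941838 -0.03790531  0.36694682] 0.03461396162233482 [-1.59724245e+01  1.97845562e+01  5.82536615e+01 -1.01296260e-03
  1.01503928e+02 -2.67607490e+01]
```

View pics/v7.png

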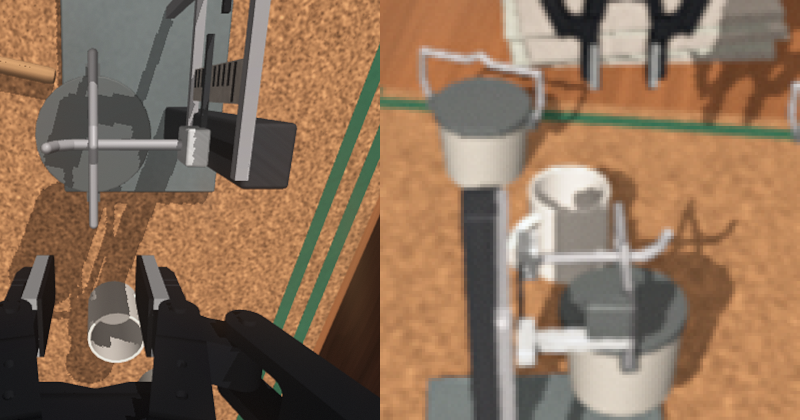

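The pail hangs by its kink on the hook, with the wire at crop (93,145) on the arm, level in both views. I've used 11 views. Next I'll measure the hook's sink numerically, without viewing.

>>> arm_command(
  rows="0.6 0 0 0 0 0 0; 0.6 0 0 0 0 0 0; 0.6 0 0 0 0 0 0; 0.6 0 0 0 0 0 0; 0.6 0 0 0 0 0 0",
)

```text
time_s: 15.25
position: [0.5588, -0.0378, 0.3619]
tool_rot: [[-0.187, 0.982, -0.001], [0.982, 0.187, 0.0], [0.0, -0.001, -1.0]]
ft_force: [0.0, -1.4, 0.9]
grip_width: 0.0341
```

>>> arm_command(
  rows="0.6 0 0 0 0 0 0; 0.6 0 0 0 0 0 0; 0.6 0 0 0 0 0 0; 0.6 0 0 0 0 0 0; 0.6 0 0 0 0 0 0",
)

```text
time_s: 15.67
position: [0.5588, -0.0378, 0.3623]
tool_rot: [[-0.187, 0.982, 0.0], [0.982, 0.187, 0.0], [0.0, 0.0, -1.0]]
ft_force: [0.8, 0.6, 0.5]
grip_width: 0.0342
```

```bash
cat >> h.py <<'E'
O=np.array([.6334,.015,0]); RS=np.array([[np.cos(.188),-np.sin(.188),0],[np.sin(.188),np.cos(.188),0],[0,0,1]])
def sc(P): return np.atleast_2d(P)@RS.T+O
E
python3 - <<'E'
from h import *
s=readout.observe()
mw=eyes.camera_model('wrist');o=ray('wrist',(280,210),mw);print('cam in tool',s['tool_rot'].T@(o[0]-s['position']),s['tool_rot'].T@o[1])
w=eyes.get_image('wrist');cv2.imwrite('pics/w8.png',w[:,:,::-1])
d=snap('side','d8.png')[:,:,::-1];sn=snap('scene','s8.png')
print('ptr',proj('wrist',sc([[-.004,.074,.224],[-.004,.082,.25],[-.062,.125,.283],[-.018,0,.224]]),mw))
for e in(0,.02,.025,.03,.035): print(e,proj('side',sc([[-.018,0,.25-e],[-.1,0,.25-e],[-.004,.074,.25-e],[-.004,.082,.25]])).round(1).tolist())
a=cv2.imread('pics/d5.png')
g=lambda x:cv2.cvtColor(x,cv2.COLOR_BGR2GRAY).astype(np.float32)
A,D=g(a),g(d)
c=proj('side',sc([[-.01,0,.25]]))[0].round().astype(int);print(c)
def match(A,D,x0,x1,y0,y1,dx=4,dy=22):
    T=A[y0:y1,x0:x1];R=cv2.matchTemplate(D[y0-4:y1+dy,x0-dx:x1+dx],T,cv2.TM_CCOEFF_NORMED)
    _,v,_,(px,py)=cv2.minMaxLoc(R);f=0
    if 0<py<R.shape[0]-1:
        q=R[py-1:py+2,px];f=(q[0]-q[2])/(2*(q[0]-2*q[1]+q[2]))
    return v,px-dx,py-4+f
for h in(5,7,9): print(match(A,D,c[0]-h,c[0]+h,c[1]-8,c[1]+8))
E
```

```text
cam in tool [ 0.0738268   0.00129599 -0.12507224] [-0.30038573  0.01413538  0.95390561]
ptr [[ 394.36481433   32.95511555]
 [ 409.56139948   10.77350117]
 [ 318.2415863  -108.55928903]
 [ 364.83527054  146.82729473]]
0 [[237.5, 179.5], [272.0, 178.4], [232.2, 199.9], [232.3, 202.3]]
0.02 [[237.7, 186.1], [271.8, 184.9], [232.5, 206.6], [232.3, 202.3]]
0.025 [[237.7, 187.7], [271.8, 186.5], [232.5, 208.3], [232.3, 202.3]]
0.03 [[237.8, 189.3], [271.7, 188.1], [232.6, 209.9], [232.3, 202.3]]
0.035 [[237.8, 190.9], [271.7, 189.7], [232.7, 211.6], [232.3, 202.3]]
[234 180]
(0.5632991194725037, 1, np.float32(-0.79163194))
(0.5739280581474304, 0, np.float32(0.34299523))
(0.7832474112510681, 0, np.float32(0.11025934))
```

>>> arm_command(
  rows="0.6 15 2 -3 0 0 0; 0.6 30 4 0 0 0 0; 0.6 30 4 0 0 0 0; 0.6 30 4 0 0 0 0; 0.6 30 4 0 0 0 0",
)

```text
time_s: 16.23
position: [0.551, 0.0995, 0.3654]
tool_rot: [[-0.187, 0.982, 0.0], [0.982, 0.187, 0.0], [-0.0, 0.0, -1.0]]
ft_force: [-0.1, -0.6, 0.7]
grip_width: 0.0341
```

>>> arm_command(
  rows="0.6 20 2 0 0 0 0; 0.6 8 1 0 0 0 0; 0.6 0 0 0 0 0 -6; 0.6 0 0 0 0 0 -7; 0.6 0 0 0 0 0 -7",
)

```text
time_s: 16.65
position: [0.5491, 0.1258, 0.3653]
tool_rot: [[-0.517, 0.856, -0.0], [0.856, 0.517, -0.0], [-0.0, -0.0, -1.0]]
ft_force: [0.1, 0.7, -0.0]
grip_width: 0.0339
```

>>> arm_command(
  rows="0.6 0 0 0 0 0 -7; 0.6 0 0 0 0 0 -7; 0.6 0 0 0 0 0 -7; 0.6 0 0 0 0 0 -7; 0.6 0 0 0 0 0 -7",
)

```text
time_s: 17.07
position: [0.5492, 0.1255, 0.3653]
tool_rot: [[-0.914, 0.405, -0.0], [0.405, 0.914, -0.0], [-0.0, -0.0, -1.0]]
ft_force: [-0.9, -0.1, -0.6]
grip_width: 0.0343
```

>>> arm_command(
  rows="0.6 0 0 0 0 0 -7; 0.6 0 0 0 0 0 -7; 0.6 0 0 0 0 0 -7; 0.6 0 0 0 0 0 -7; 0.6 0 0 0 0 0 -7",
)

```text
time_s: 17.48
position: [0.5492, 0.1255, 0.3653]
tool_rot: [[-0.981, -0.192, -0.0], [-0.192, 0.981, -0.0], [0.0, -0.0, -1.0]]
ft_force: [-0.0, 0.6, -0.2]
grip_width: 0.0339
```

>>> arm_command(
  rows="0.6 0 0 0 0 0 0; 0.6 0 0 0 0 0 0; 0.6 0 0 0 0 0 0",
)

```text
time_s: 17.73
position: [0.5491, 0.1259, 0.3653]
tool_rot: [[-0.983, -0.183, -0.0], [-0.183, 0.983, -0.0], [0.0, -0.0, -1.0]]
ft_force: [0.2, -0.4, 0.2]
grip_width: 0.0342
```

Run:
```python
from h import *
s=readout.observe();print(s['time_s'],s['position'],np.round(s['tool_rot'],3).tolist(),s['q'])
mw=eyes.camera_model('wrist');w=eyes.get_image('wrist');cv2.imwrite('pics/w9.png',w[:,:,::-1])
import pickle;pickle.dump((s['position'],s['tool_rot'],mw),open('w9.pkl','wb'))
print(proj('wrist',sc([[x,y,.283] for x in(-.077,-.047) for y in(.119,.131)]+[[-.004,.074,.222],[-.004,.082,.25]]),mw).round(1).tolist())
p=proj('wrist',sc([[-.062,.125,.283]]),mw)[0].astype(int)
g=w.astype(int)
for r in range(p[1]-40,p[1]+41,8): print(r,[tuple(g[r,c])[0] for c in range(p[0]-60,p[0]+61,5)])
```

```text
17.7333 [0.54906675 0.12586971 0.36530799] [[-0.983, -0.183, -0.0], [-0.183, 0.983, -0.0], [0.0, -0.0, -1.0]] [ 8.74905070e-01  2.03062478e+01  5.77248802e+01 -7.03130300e-03
  1.01969658e+02 -9.96789962e+01]
[[264.0, 196.7], [284.6, 196.6], [264.6, 244.5], [284.4, 244.5], [210.6, 264.9], [215.2, 282.0]]
181 [np.int64(93), np.int64(116), np.int64(115), np.int64(114), np.int64(114), np.int64(115), np.int64(116), np.int64(115), np.int64(117), np.int64(118), np.int64(119), np.int64(118), np.int64(118), np.int64(119), np.int64(118), np.int64(120), np.int64(118), np.int64(120), np.int64(117), np.int64(116), np.int64(118), np.int64(178), np.int64(186), np.int64(184), np.int64(197)]
189 [np.int64(76), np.int64(76), np.int64(77), np.int64(77), np.int64(76), np.int64(97), np.int64(117), np.int64(116), np.int64(118), np.int64(115), np.int64(122), np.int64(53), np.int64(53), np.int64(54), np.int64(114), np.int64(118), np.int64(118), np.int64(117), np.int64(119), np.int64(117), np.int64(116), np.int64(195), np.int64(172), np.int64(194), np.int64(159)]
197 [np.int64(115), np.int64(112), np.int64(
[... 2653 characters left out ...]
.int64(112), np.int64(109), np.int64(109), np.int64(111), np.int64(112), np.int64(112), np.int64(114), np.int64(116), np.int64(209), np.int64(212), np.int64(212), np.int64(111), np.int64(117), np.int64(116), np.int64(117), np.int64(113), np.int64(112), np.int64(183), np.int64(186), np.int64(177), np.int64(183), np.int64(146)]
261 [np.int64(135), np.int64(79), np.int64(80), np.int64(30), np.int64(104), np.int64(187), np.int64(198), np.int64(195), np.int64(169), np.int64(200), np.int64(202), np.int64(209), np.int64(212), np.int64(212), np.int64(174), np.int64(166), np.int64(186), np.int64(180), np.int64(164), np.int64(196), np.int64(190), np.int64(38), np.int64(87), np.int64(86), np.int64(83)]
```

The blade top is at cols 267–285, rows 203–241, within about 1 mm of the prediction. I'll descend, pinch and slide down about 24 mm.

>>> arm_command(
  rows="0.6 0 0.5 20 0 0 0; 0.6 0 0 25 0 0 0; 0.6 0 0 25 0 0 0; 0.6 0 0 15 0 0 0; 0.6 0 0 6 0 0 0",
)

```text
time_s: 18.2
position: [0.5482, 0.1267, 0.2719]
tool_rot: [[-0.983, -0.185, -0.004], [-0.185, 0.983, -0.0], [0.004, 0.001, -1.0]]
ft_force: [-0.2, -0.5, 0.3]
grip_width: 0.0342
```

>>> arm_command(
  rows="0.6 0 0 0 0 0 0; 0.75 0 0 0 0 0 0; 0.9 0 0 0 0 0 0; 1 0 0 0 0 0 0; 1 0 0 0 0 0 0",
  squeeze=30,
)

```text
time_s: 18.62
position: [0.5496, 0.1256, 0.2757]
tool_rot: [[-0.983, -0.186, 0.003], [-0.186, 0.983, -0.002], [-0.003, -0.003, -1.0]]
ft_force: [0.8, -6.9, 1.1]
grip_width: 0.0112
```

>>> arm_command(
  rows="1 0 0 0 0 0 0; 1 0 0 0 0 0 0; 1 0 0 0 0 0 0",
)

```text
time_s: 18.87
position: [0.5496, 0.1256, 0.2757]
tool_rot: [[-0.983, -0.186, 0.003], [-0.186, 0.983, -0.002], [-0.003, -0.003, -1.0]]
ft_force: [0.9, -6.7, 0.4]
grip_width: 0.0112
```

>>> arm_command(
  rows="1 0 0 3 0 0 0; 1 0 0 4 0 0 0; 1 0 0 4 0 0 0; 1 0 0 4 0 0 0; 1 0 0 4 0 0 0",
)

```text
time_s: 19.28
position: [0.5496, 0.1256, 0.2569]
tool_rot: [[-0.983, -0.186, 0.003], [-0.186, 0.983, -0.002], [-0.003, -0.003, -1.0]]
ft_force: [1.0, -6.7, 2.0]
grip_width: 0.0116
```

>>> arm_command(
  rows="1 0 0 3 0 0 0; 1 0 0 2 0 0 0; 1 0 0 0 0 0 0; 1 0 0 0 0 0 0; 1 0 0 0 0 0 0",
)

```text
time_s: 19.7
position: [0.5496, 0.1256, 0.2515]
tool_rot: [[-0.983, -0.186, 0.003], [-0.186, 0.983, -0.002], [-0.002, -0.003, -1.0]]
ft_force: [1.3, -5.7, -0.8]
grip_width: 0.0114
```

Run:
```python
from h import *
s=readout.observe();print(s['time_s'],s['position'],s['ft_force'],s['grip_width'])
mw=eyes.camera_model('wrist');w=eyes.get_image('wrist');cv2.imwrite('pics/w10.png',w[:,:,::-1])
import pickle;pickle.dump((s['position'],s['tool_rot'],mw),open('w10.pkl','wb'))
print(proj('wrist',sc([[-.004,.074,.224],[-.004,.082,.226],[-.004,.1,.226],[-.004,.03,.224]]),mw).round(1).tolist())
```

```text
19.7 [0.54959969 0.12561544 0.25145338] [ 1.28080432 -5.69835955 -0.8021157 ] 0.011434252976458595
[[172.4, 366.9], [187.6, 369.8], [224.3, 369.9], [83.8, 366.8]]
```

>>> arm_command(
  rows="0.9 0 0 0 0 0 0; 0.75 0 0 0 0 0 0; 0.6 0 0 0 0 0 0; 0.6 0 0 0 0 0 0; 0.6 0 0 -10 0 0 0",
)

```text
time_s: 20.17
position: [0.5484, 0.1269, 0.2593]
tool_rot: [[-0.982, -0.187, -0.003], [-0.187, 0.982, 0.0], [0.003, 0.001, -1.0]]
ft_force: [0.5, -0.1, 0.5]
grip_width: 0.0343
```

>>> arm_command(
  rows="0.6 0 0 -25 0 0 0; 0.6 0 0 -25 0 0 0; 0.6 0 0 -25 0 0 0; 0.6 20 -20 -10 0 0 0; 0.8 23 -25 0 0 0 0",
)

```text
time_s: 20.58
position: [0.5155, 0.0752, 0.3479]
tool_rot: [[-0.982, -0.19, 0.005], [-0.19, 0.982, -0.0], [-0.005, -0.001, -1.0]]
ft_force: [0.2, 0.0, 0.4]
grip_width: 0.0232
```

>>> arm_command(
  rows="1 0 0 0 0 -6 0; 1 0 0 0 0 -6.5 0; 1 0 0 0 0 -6.5 0; 1 0 0 0 0 -6.5 0; 1 0 0 0 0 -6.5 0",
)

```text
time_s: 21.0
position: [0.5148, 0.0746, 0.3466]
tool_rot: [[-0.829, -0.186, 0.527], [-0.158, 0.982, 0.099], [-0.536, -0.001, -0.844]]
ft_force: [0.7, -0.1, -0.4]
grip_width: 0.0002
```

>>> arm_command(
  rows="1 0 0 0 0 -6.5 0; 1 0 0 0 0 -6.5 0; 1 0 0 0 0 0 0; 1 0 0 0 0 0 0; 1 0 0 0 0 0 0",
)

```text
time_s: 21.42
position: [0.5157, 0.0745, 0.3464]
tool_rot: [[-0.695, -0.188, 0.694], [-0.133, 0.982, 0.132], [-0.706, -0.0, -0.708]]
ft_force: [-0.2, 0.6, 0.8]
grip_width: 0.0004
```

Run:
```python
from h import *
s=readout.observe();print(s['time_s'],s['position'],np.round(s['tool_rot'],3).tolist(),s['ft_force'],s['grip_width'],s['q'])
mw=eyes.camera_model('wrist');w=eyes.get_image('wrist');cv2.imwrite('pics/w11.png',w[:,:,::-1])
print('cam',RS.T@(ray('wrist',(280,210),mw)[0]-O))
print(proj('wrist',sc([[-.004,.074,.224],[-.004,.082,.226],[-.004,.125,.226],[-.004,.01,.224],[-.004,.074,.225]]),mw).round(1).tolist())
```

```text
21.4167 [0.51574969 0.07449899 0.34642112] [[-0.695, -0.188, 0.694], [-0.133, 0.982, 0.132], [-0.706, -0.0, -0.708]] [-0.21503241  0.56624016  0.78378616] 0.00043247077536846335 [ -12.54957732   -0.20542315   98.15665938   24.5903496    42.24521307
 -125.73407243]
cam [-0.24383613  0.08080637  0.3829748 ]
[[265.6, 171.3], [276.0, 173.5], [331.7, 173.5], [182.9, 171.2], [265.6, 172.4]]
```

>>> arm_command(
  rows="1 7 0 7 0 0 0; 1 14 0 14 0 0 0; 1 0 0 0 0 0 0; 1 0 0 0 0 0 0; 1 0 0 0 0 0 0",
)

```text
time_s: 21.88
position: [0.5158, 0.0746, 0.3168]
tool_rot: [[-0.694, -0.188, 0.695], [-0.133, 0.982, 0.132], [-0.708, -0.0, -0.707]]
ft_force: [0.3, -0.1, 0.2]
grip_width: 0.0003
```

Run:
```python
from h import *
s=readout.observe();print(s['time_s'],s['position'],s['ft_force'])
mw=eyes.camera_model('wrist');w=eyes.get_image('wrist');cv2.imwrite('pics/w12.png',w[:,:,::-1])
import pickle;pickle.dump(mw,open('w12.pkl','wb'))
p=proj('wrist',sc([[-.004,.074,.224],[-.004,.082,.226],[-.004,.125,.226],[-.004,.01,.224],[-.004,.074,.225]]),mw);print(p.round(1).tolist())
c=p[1].astype(int)
b=w[c[1]-70:c[1]+70,c[0]-95:c[0]+95];cv2.imwrite('pics/v12.png',cv2.resize(b,None,fx=4,fy=4,interpolation=2)[:,:,::-1]);print(c[0]-95,c[1]-70)
```

```text
21.8833 [0.51583769 0.07456447 0.31681917] [ 0.34510745 -0.12753509  0.2033661 ]
[[265.1, 204.6], [276.0, 207.0], [334.6, 207.1], [178.0, 204.5], [265.1, 205.8]]
180 137
```

View pics/v12.png

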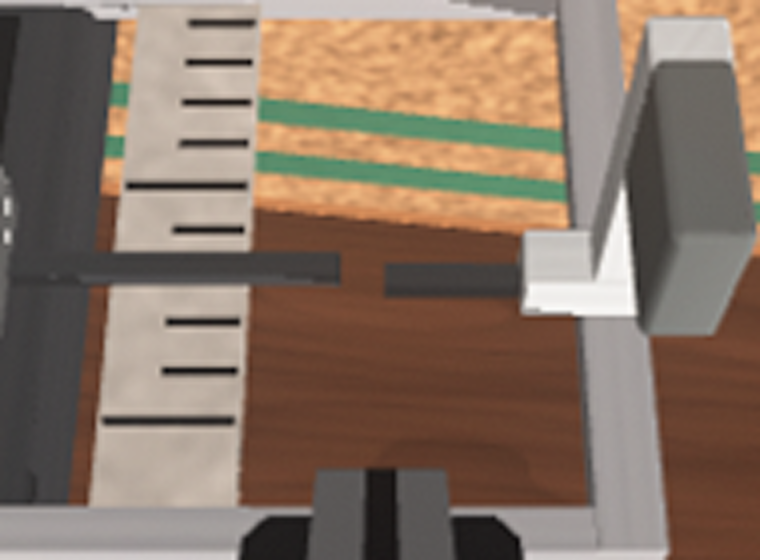

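The close view (image top is world-down) shows the pointer needle ending at crop (340,268) and the marker needle starting at (385,280). The marker is about 12 crop px, or 2.5 mm, too high. I'll refine that numerically.

```bash
cat >> h.py <<'E'
def needles(im,ca=(246,262),cb=(279,305),r=(190,225)):
    g=im.astype(float).mean(2); red=im[:,:,0].astype(float)-im[:,:,2]   # needle is grey: no red excess
    out=[]
    for a,b in(ca,cb):
        p=red[r[0]:r[1],a:b].mean(1); wgt=np.clip(np.median(p)-p-8,0,None); out.append(r[0]+(wgt*np.arange(len(p))).sum()/wgt.sum())
        print(np.round(p,0).astype(int).tolist())
    return out
E
python3 - <<'E'
from h import *
import pickle
im=cv2.imread('pics/w12.png')[:,:,::-1];n=needles(im);m=pickle.load(open('w12.pkl','rb'))
def z(u,v):
    o,d=ray('wrist',(u,v),m);o=RS.T@(o-O);d=RS.T@d;return o+d*(-.004-o[0])/d[0]
print(n,z(255,n[0]),z(292,n[1]))
E
```

```text
[72, 57, 57, 55, 56, 57, 57, 57, 60, 46, 12, 4, 5, 6, 6, 5, 4, 8, 34, 64, 64, 63, 63, 64, 64, 63, 63, 61, 59, 57, 57, 58, 60, 59, 56]
[110, 116, 115, 93, 70, 55, 55, 56, 56, 56, 56, 59, 42, 5, 6, 6, 6, 6, 5, 5, 9, 35, 63, 63, 64, 64, 64, 63, 62, 59, 59, 60, 61, 60, 57]
[np.float64(203.69202772963604), np.float64(206.5512356841471)] [-0.004       0.0665686   0.22324742] [-0.004       0.09376333  0.22561012]
```

The marker is 2.4 mm too high (0.2256 against 0.2232). I'll go back and slide it that much.

>>> arm_command(
  rows="0.8 -14 0 -14 0 0 0; 0.6 -7 0 -7 0 0 0; 0.6 0 0 0 0 6.5 0; 0.6 0 0 0 0 6.5 0; 0.6 0 0 0 0 6.5 0",
)

```text
time_s: 22.35
position: [0.5148, 0.074, 0.3475]
tool_rot: [[-0.888, -0.185, 0.421], [-0.168, 0.983, 0.077], [-0.428, -0.002, -0.904]]
ft_force: [-0.0, -1.3, -0.7]
grip_width: 0.0341
```

>>> arm_command(
  rows="0.6 0 0 0 0 6.5 0; 0.6 0 0 0 0 6.5 0; 0.6 0 0 0 0 6.5 0; 0.6 0 0 0 0 6 0; 0.6 -20 20 0 0 0 0",
)

```text
time_s: 22.77
position: [0.5318, 0.096, 0.3462]
tool_rot: [[-0.983, -0.183, -0.004], [-0.183, 0.983, -0.003], [0.005, -0.003, -1.0]]
ft_force: [0.7, 0.6, -0.6]
grip_width: 0.034
```

>>> arm_command(
  rows="0.6 -23 24 0 0 0 0; 0.6 0 0 0 0 0 0; 0.6 0 0 0 0 0 0; 0.6 0 0 0 0 0 0",
)

```text
time_s: 23.1
position: [0.549, 0.1255, 0.3459]
tool_rot: [[-0.982, -0.187, 0.001], [-0.187, 0.982, -0.001], [-0.001, -0.001, -1.0]]
ft_force: [0.1, -0.4, -0.6]
grip_width: 0.0344
```

>>> arm_command(
  rows="0.6 0 0 25 0 0 0; 0.6 0 0 30 0 0 0; 0.6 0 0 22 0 0 0; 0.6 0 0 12 0 0 0; 0.6 0 0 5 0 0 0",
)

```text
time_s: 23.52
position: [0.5481, 0.1248, 0.2501]
tool_rot: [[-0.983, -0.186, -0.002], [-0.186, 0.983, -0.0], [0.003, 0.0, -1.0]]
ft_force: [0.2, -0.7, -0.3]
grip_width: 0.0342
```

>>> arm_command(
  rows="0.6 0 0 0 0 0 0; 0.75 0 0 0 0 0 0; 0.9 0 0 0 0 0 0; 1 0 0 0 0 0 0; 1 0 0 0 0 0 0",
)

```text
time_s: 23.93
position: [0.5494, 0.1255, 0.2524]
tool_rot: [[-0.982, -0.187, 0.002], [-0.187, 0.982, -0.001], [-0.002, -0.001, -1.0]]
ft_force: [0.2, -2.6, 2.1]
grip_width: 0.0111
```

>>> arm_command(
  rows="1 0 0 0 0 0 0; 1 0 0 0 0 0 0; 1 0 0 0 0 0 0; 1 0 0 0 0 0 0",
)

```text
time_s: 24.27
position: [0.5494, 0.1255, 0.2515]
tool_rot: [[-0.982, -0.187, 0.001], [-0.187, 0.982, -0.001], [-0.001, -0.001, -1.0]]
ft_force: [2.2, -3.9, 1.8]
grip_width: 0.0117
```

>>> arm_command(
  rows="1 0 0 1 0 0 0; 1 0 0 1 0 0 0; 1 0 0 0.4 0 0 0; 1 0 0 0 0 0 0; 1 0 0 0 0 0 0",
)

```text
time_s: 24.68
position: [0.5494, 0.1255, 0.2488]
tool_rot: [[-0.982, -0.187, 0.001], [-0.187, 0.982, -0.001], [-0.001, -0.001, -1.0]]
ft_force: [2.8, -4.6, 1.2]
grip_width: 0.0112
```

>>> arm_command(
  rows="0.9 0 0 0 0 0 0; 0.75 0 0 0 0 0 0; 0.6 0 0 0 0 0 0; 0.6 0 0 0 0 0 0; 0.6 0 0 -10 0 0 0",
)

```text
time_s: 25.1
position: [0.5481, 0.1261, 0.2571]
tool_rot: [[-0.982, -0.188, -0.005], [-0.188, 0.982, 0.001], [0.004, 0.001, -1.0]]
ft_force: [0.0, -0.4, -0.2]
grip_width: 0.0343
```

>>> arm_command(
  rows="0.6 0 0 -25 0 0 0; 0.6 0 0 -25 0 0 0; 0.6 0 0 -25 0 0 0; 0.6 20 -20 -12 0 0 0; 0.8 23 -24 0 0 0 0",
)

```text
time_s: 25.52
position: [0.5154, 0.0752, 0.3481]
tool_rot: [[-0.982, -0.19, 0.004], [-0.19, 0.982, 0.0], [-0.004, -0.0, -1.0]]
ft_force: [0.1, -0.0, -0.1]
grip_width: 0.0234
```

>>> arm_command(
  rows="1 0 0 0 0 -6 0; 1 0 0 0 0 -6.5 0; 1 0 0 0 0 -6.5 0; 1 0 0 0 0 -6.5 0; 1 0 0 0 0 -6.5 0",
)

```text
time_s: 25.93
position: [0.5146, 0.0747, 0.3465]
tool_rot: [[-0.83, -0.187, 0.526], [-0.158, 0.982, 0.1], [-0.535, -0.0, -0.845]]
ft_force: [0.5, 0.5, 0.2]
grip_width: -0.0005
```

>>> arm_command(
  rows="1 0 0 0 0 -6.5 0; 1 0 0 0 0 -6.5 0; 1 7 0 7 0 0 0; 1 14 0 14 0 0 0; 1 0 0 0 0 0 0",
)

```text
time_s: 26.35
position: [0.5135, 0.075, 0.3129]
tool_rot: [[-0.699, -0.187, 0.69], [-0.131, 0.982, 0.134], [-0.703, 0.003, -0.711]]
ft_force: [-0.6, -0.6, -0.5]
grip_width: 0.0001
```

>>> arm_command(
  rows="1 0 0 0 0 0 0; 1 0 0 0 0 0 0; 1 0 0 0 0 0 0",
)

```text
time_s: 26.6
position: [0.5155, 0.0746, 0.3173]
tool_rot: [[-0.693, -0.187, 0.696], [-0.133, 0.982, 0.132], [-0.708, -0.0, -0.706]]
ft_force: [0.3, 0.6, 0.5]
grip_width: 0.0002
```

Run:
```python
from h import *
import pickle,time
Z=[]
for k in range(2):
    s=readout.observe();m=eyes.camera_model('wrist');im=eyes.get_image('wrist');n=needles(im)
    def z(u,v):
        o,d=ray('wrist',(u,v),m);o=RS.T@(o-O);d=RS.T@d;return (o+d*(-.004-o[0])/d[0])[2]
    print(s['time_s'],s['position'],n,z(255,n[0]),z(292,n[1]))
cv2.imwrite('pics/w13.png',im[:,:,::-1])
```

```text
[61, 58, 56, 55, 57, 57, 57, 58, 56, 31, 3, 6, 6, 6, 6, 5, 3, 18, 54, 63, 63, 63, 64, 65, 65, 64, 62, 61, 59, 56, 57, 58, 60, 59, 55]
[113, 116, 109, 83, 62, 56, 52, 30, 4, 6, 7, 6, 7, 6, 5, 20, 49, 56, 56, 56, 56, 58, 61, 63, 64, 64, 63, 63, 61, 59, 60, 60, 61, 59, 57]
26.6 [0.51545927 0.0746241  0.31733885] [np.float64(203.15662441396074), np.float64(201.1091806091806)] 0.2232748576991091 0.22152847878064214
[63, 58, 56, 55, 56, 57, 57, 58, 61, 42, 2, 5, 6, 6, 6, 5, 4, 13, 44, 63, 64, 63, 64, 64, 64, 63, 62, 61, 59, 57, 57, 58, 60, 59, 55]
[112, 116, 110, 86, 64, 55, 57, 39, 3, 6, 7, 7, 6, 7, 5, 15, 41, 56, 55, 56, 56, 58, 61, 63, 63, 64, 63, 63, 61, 59, 59, 60, 60, 59, 57]
26.65 [0.51540205 0.07458742 0.31723707] [np.float64(203.38588925306192), np.float64(201.37023593466424)] 0.22330435049767675 0.22158555435627003
```

The marker is now 1.7 mm too low, because the grip settled while closing. I'll correct it upward, letting the arm settle before pinching.

>>> arm_command(
  rows="0.8 -14 0 -14 0 0 0; 0.6 -7 0 -7 0 0 0; 0.6 0 0 0 0 6.5 0; 0.6 0 0 0 0 6.5 0; 0.6 0 0 0 0 6.5 0",
)

```text
time_s: 27.12
position: [0.5147, 0.0741, 0.3474]
tool_rot: [[-0.888, -0.185, 0.42], [-0.168, 0.983, 0.078], [-0.427, -0.002, -0.904]]
ft_force: [-0.3, -0.4, -0.3]
grip_width: 0.0342
```

>>> arm_command(
  rows="0.6 0 0 0 0 6.5 0; 0.6 0 0 0 0 6.5 0; 0.6 0 0 0 0 6.5 0; 0.6 0 0 0 0 6 0; 0.6 -20 20 0 0 0 0",
)

```text
time_s: 27.53
position: [0.5317, 0.0961, 0.346]
tool_rot: [[-0.983, -0.184, -0.005], [-0.184, 0.983, -0.003], [0.005, -0.002, -1.0]]
ft_force: [0.1, -0.8, 0.1]
grip_width: 0.0341
```

>>> arm_command(
  rows="0.6 -23 24 0 0 0 0; 0.6 0 0 20 0 0 0; 0.6 0 0 25 0 0 0; 0.6 0 0 25 0 0 0; 0.6 0 0 15 0 0 0",
)

```text
time_s: 27.95
position: [0.5486, 0.126, 0.2586]
tool_rot: [[-0.982, -0.187, -0.003], [-0.187, 0.982, -0.0], [0.003, 0.0, -1.0]]
ft_force: [-0.3, -0.1, -0.7]
grip_width: 0.0343
```

>>> arm_command(
  rows="0.6 0 0 8 0 0 0; 0.6 0 0 3 0 0 0; 0.6 0 0 0 0 0 0; 0.6 0 0 0 0 0 0; 0.6 0 0 0 0 0 0",
)

```text
time_s: 28.37
position: [0.5495, 0.1258, 0.2512]
tool_rot: [[-0.982, -0.187, 0.002], [-0.187, 0.982, 0.0], [-0.002, -0.0, -1.0]]
ft_force: [-0.0, 0.7, -1.2]
grip_width: 0.0345
```

>>> arm_command(
  rows="0.6 0 0 0 0 0 0; 0.6 0 0 0 0 0 0; 0.75 0 0 0 0 0 0; 0.8 0 0 0 0 0 0; 0.83 0 0 0 0 0 0",
)

```text
time_s: 28.78
position: [0.5491, 0.1258, 0.25]
tool_rot: [[-0.982, -0.187, 0.0], [-0.187, 0.982, 0.0], [-0.0, 0.0, -1.0]]
ft_force: [-0.1, 0.5, 0.3]
grip_width: 0.0146
```

>>> arm_command(
  rows="0.86 0 0 0 0 0 0; 0.9 0 0 0 0 0 0; 1 0 0 0 0 0 0; 1 0 0 0 0 0 0; 1 0 0 0 0 0 0",
  squeeze=25,
)

```text
time_s: 29.2
position: [0.5492, 0.1255, 0.25]
tool_rot: [[-0.982, -0.187, 0.0], [-0.187, 0.982, -0.001], [-0.0, -0.001, -1.0]]
ft_force: [-0.2, -4.0, 0.9]
grip_width: 0.0113
```

>>> arm_command(
  rows="1 0 0 0 0 0 0; 1 0 0 0 0 0 0; 1 0 0 0 0 0 0",
)

```text
time_s: 29.45
position: [0.5492, 0.1255, 0.25]
tool_rot: [[-0.982, -0.187, 0.0], [-0.187, 0.982, -0.001], [-0.0, -0.001, -1.0]]
ft_force: [0.6, -5.3, -0.1]
grip_width: 0.0113
```

>>> arm_command(
  rows="1 0 0 -0.6 0 0 0; 1 0 0 -0.7 0 0 0; 1 0 0 -0.5 0 0 0; 1 0 0 0 0 0 0; 1 0 0 0 0 0 0",
)

```text
time_s: 29.87
position: [0.5491, 0.1254, 0.2513]
tool_rot: [[-0.982, -0.187, -0.0], [-0.187, 0.982, -0.001], [0.001, -0.001, -1.0]]
ft_force: [0.6, -5.2, -1.8]
grip_width: 0.0119
```

>>> arm_command(
  rows="0.85 0 0 0 0 0 0; 0.75 0 0 0 0 0 0; 0.6 0 0 0 0 0 0; 0.6 0 0 0 0 0 0; 0.6 0 0 -10 0 0 0",
)

```text
time_s: 30.28
position: [0.5484, 0.1261, 0.2603]
tool_rot: [[-0.982, -0.187, -0.003], [-0.187, 0.982, 0.001], [0.003, 0.001, -1.0]]
ft_force: [0.2, -0.8, 0.1]
grip_width: 0.0347
```

>>> arm_command(
  rows="0.6 0 0 -25 0 0 0; 0.6 0 0 -25 0 0 0; 0.6 0 0 -25 0 0 0; 0.6 20 -20 -12 0 0 0; 0.8 23 -24 0 0 0 0",
)

```text
time_s: 30.7
position: [0.5155, 0.0752, 0.3512]
tool_rot: [[-0.982, -0.19, 0.005], [-0.19, 0.982, 0.0], [-0.005, -0.001, -1.0]]
ft_force: [1.6, -0.0, 1.2]
grip_width: 0.0235
```

>>> arm_command(
  rows="1 0 0 0 0 -6 0; 1 0 0 0 0 -6.5 0; 1 0 0 0 0 -6.5 0; 1 0 0 0 0 -6.5 0; 1 0 0 0 0 -6.5 0",
)

```text
time_s: 31.12
position: [0.5148, 0.0747, 0.3496]
tool_rot: [[-0.829, -0.187, 0.526], [-0.158, 0.982, 0.099], [-0.536, -0.001, -0.844]]
ft_force: [0.9, 1.5, -0.8]
grip_width: -0.0001
```

>>> arm_command(
  rows="1 0 0 0 0 -6.5 0; 1 0 0 0 0 -6.5 0; 1 7 0 7 0 0 0; 1 14 0 14 0 0 0; 1 0 0 0 0 0 0",
)

```text
time_s: 31.53
position: [0.5137, 0.0749, 0.316]
tool_rot: [[-0.698, -0.187, 0.691], [-0.131, 0.982, 0.133], [-0.704, 0.002, -0.71]]
ft_force: [0.5, -0.6, -1.0]
grip_width: -0.0004
```

>>> arm_command(
  rows="1 0 0 0 0 0 0; 1 0 0 0 0 0 0; 1 0 0 0 0 0 0; 1 0 0 0 0 0 0",
)

```text
time_s: 31.87
position: [0.5154, 0.0746, 0.32]
tool_rot: [[-0.694, -0.187, 0.696], [-0.133, 0.982, 0.132], [-0.708, -0.001, -0.706]]
ft_force: [-0.2, 0.2, -1.2]
grip_width: 0.0001
```

Run:
```python
from h import *
for k in range(3):
    s=readout.observe();m=eyes.camera_model('wrist');im=eyes.get_image('wrist');n=needles(im)
    def z(u,v):
        o,d=ray('wrist',(u,v),m);o=RS.T@(o-O);d=RS.T@d;return (o+d*(-.004-o[0])/d[0])[2]
    print(s['time_s'],s['position'],n,z(255,n[0]),z(292,n[1]))
cv2.imwrite('pics/w14.png',im[:,:,::-1])
```

```text
[58, 57, 55, 56, 58, 55, 31, 4, 6, 6, 6, 6, 6, 3, 17, 51, 59, 59, 61, 63, 63, 63, 64, 64, 63, 63, 61, 60, 58, 57, 58, 60, 59, 56, 53]
[116, 106, 81, 61, 58, 44, 12, 6, 7, 7, 6, 7, 6, 12, 38, 58, 56, 55, 56, 56, 57, 60, 63, 64, 64, 64, 63, 62, 60, 59, 60, 61, 60, 57, 57]
31.8667 [0.51537123 0.07458124 0.31999914] [np.float64(200.14903514817368), np.float64(199.5720895201205)] 0.2232917588316767 0.22277995792751817
[58, 57, 55, 56, 57, 59, 40, 3, 4, 6, 6, 6, 6, 4, 13, 42, 60, 59, 60, 63, 63, 63, 64, 65, 64, 63, 62, 60, 58, 57, 57, 59, 60, 57, 53]
[116, 110, 86, 65, 57, 48, 21, 5, 6, 7, 6, 6, 6, 4, 27, 59, 56, 55, 56, 56, 57, 60, 63, 64, 64, 64, 63, 62, 60, 59, 60, 60, 60, 58, 57]
31.9167 [0.51527584 0.07458008 0.31975903] [np.float64(200.38847934167666), np.float64(199.90664406061248)] 0.22320532744256832 0.22277757057960645
[57, 58, 55, 56, 57, 59, 49, 21, 4, 5, 6, 6, 6, 5, 3, 22, 61, 59, 60, 63, 63, 63, 64, 65, 64, 64, 62, 60, 58, 57, 57, 59, 60, 58, 54]
[116, 113, 90, 68, 57, 53, 30, 4, 5, 6, 6, 6, 6, 5, 21, 50, 57, 55, 55, 56, 56, 59, 62, 64, 64, 63, 63, 63, 60, 59, 60, 60, 60, 58, 57]
31.9667 [0.5152088  0.07456649 0.31959965] [np.float64(200.99287894201424), np.float64(200.09498910675381)] 0.22345209105876795 0.2226755159020019
```

The marker is now within 0.5–0.8 mm of the pointer, and the pointer is steady. I'll back off and hand in.

>>> arm_command(
  rows="1 0 0 -15 0 0 0; 1 0 0 -30 0 0 0; 1 0 0 -30 0 0 0; 1 0 0 -15 0 0 0; 1 0 0 0 0 0 0",
)

```text
time_s: 32.43
position: [0.4517, 0.0624, 0.3857]
tool_rot: [[-0.691, -0.186, 0.699], [-0.133, 0.982, 0.131], [-0.711, -0.003, -0.703]]
ft_force: [0.4, 0.2, 0.5]
grip_width: 0.0003
```

>>> arm_command(
  rows="1 0 0 0 0 0 0; 1 0 0 0 0 0 0; 1 0 0 0 0 0 0",
)

```text
time_s: 32.68
position: [0.4529, 0.0627, 0.3814]
tool_rot: [[-0.696, -0.187, 0.693], [-0.132, 0.982, 0.133], [-0.706, 0.001, -0.709]]
ft_force: [0.1, -1.2, -0.4]
grip_width: -0.0
```

Run:
```python
from h import *
s=readout.observe();print(s['time_s'],s['position'],s['ft_force'])
d=eyes.get_image('side').astype(int);a=cv2.imread('pics/d8.png')[:,:,::-1].astype(int)
print('change of pail/hook area since release',np.abs(d-a)[165:240,255:300].mean(), 'bottle',np.abs(d-a)[320:370,300:340].mean(),'brush',np.abs(d-a)[255:285,300:360].mean())
env.close_job()
```

```text
32.6833 [0.45292568 0.06271435 0.38142337] [ 0.12756449 -1.23974512 -0.35168525]
change of pail/hook area since release 8.703802469135802 bottle 3.594 brush 3.8055555555555554
the job is handed in; nothing more can be done
```

The pail farthest to the robot's left now hangs by its kink on the scale's hook, and the marker is level with the pointer to within about 0.5–0.8 mm. I handed the job in at about 33 s.

- **Hanging:** I gripped the wire beside the kink, brought it in over the hook and lowered it. I let go only when the wrist force was about 0 N, so the spring carried the whole pail. The pail weighs roughly 0.25–0.3 kg and pulled the hook down about 27 mm. After release it looked level in both the wrist and side views.
- **Marker:** It took three slides. The first left it 2.4 mm too high and the second 1.7 mm too low, so the third moved it back up slightly. In the last close measurement the pointer was at 223.2–223.5 mm and the marker at about 222.7–222.8 mm, so the marker ends up slightly low. The pointer's height stayed steady across the checks.
- **Bystanders:** I saw no sign that the bottle, mug or brush moved. The mug got no check of its own at the end.
- **Checks that failed or disagreed:**
  - A side-camera estimate of how far the hook sank failed because of the cluttered background, so I dropped it.
  - A side nudge before release pressed the hook with about 5 N, and I undid it.
  - The last side-image comparison of the pail and hook area showed some change (8.7 grey levels, against 3.6–3.8 at the bottle and brush). I put this down to the moved marker and the arm's shadow, but I could not confirm it by eye because I had nearly used up my picture views.

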